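Snap the cover onto the reactor's sensor junction box

TASK

Pick up the cover with the two windows and the grip fin, set it on the open, rubber-mounted junction box so that the two hooks enter its windows, then press it straight down against the box's seal until both hooks have snapped over the plate and hold it down all round, and let go. The box and the seal give way as you press: keep following, but never push down harder than 25 N. Leave everything else on the bench where it is.

Things in the scene. Friction and masses are not known exactly. Their poses are not given: they have to be found in the camera images.
- cover_grip (a point): the cover, about 150 g, flat on the bench, fin up: a loose grey plate 120 x 56 mm (x, y), 6 mm thick, with an upright fin in its middle, 36 mm long (x), 16 mm thick (y), its top 52 mm above the plate's underside. This point: in the fin, 31 mm above the underside, 25 mm above the plate's upper face. Grip the fin across y. x along the plate, z up. Half a turn about z makes no difference
- cover_end_a (a point): middle of the cover's +x end, on its underside: x = +55 mm, 31 mm below cover_grip. The window of this end, cut through the plate, 14.2 mm (x) by 16 mm (y), is centred at x = +38.6 mm, y = 0
- cover_end_b (a point): middle of the cover's -x end, on its underside: x = -55 mm, 31 mm below cover_grip. The window of this end, of the same size, is centred at x = -38.6 mm, y = 0
- rim (a point): centre of the mouth of the junction box, at rim height, about 68 mm above the bench: an open grey box 120 x 56 mm (x, y), 40 mm high, x along it, z up, on rubber mounts over an aluminium foot plate 150 x 90 mm fast to the bench. A springy black seal frame inside the walls stands 4.5 mm above the rim. The cover belongs on it with its x along this x (either way)
- jbox: the same box with its hooks and its seal; origin at the centre of its underside, 40 mm below rim. Its rubber mounts yield straight down and spring back, by about 4 mm at 20 N. Pressing the cover on: bending both hooks takes 7 to 17 N, then the push drops by 4 N or more as the heads enter the windows; then it rises again on the seal, and the hooks snap over the plate at 15 to 19 N
- hook_a_top (a point): top of the white spring hook at x = +42 mm in the box, 17.5 mm above the rim. Stem 5 mm (x) by 12 mm (y), centred 42 mm from the middle; the wedge head above it overhangs 4 mm outward, away from the box's middle. The head's flat catching underside is 7.5 mm above the rim; its top narrows to 3 mm (x) by 7 mm (y)
- hook_b_top (a point): top of the other hook, at x = -42 mm, its mirror image. The windows have 1.2 mm (x, outer side) and 2 mm (y) of play round the stems. The pressed cover bends the hooks towards the middle; they spring back over the plate only once its underside is 1.5 mm or less above the rim, and then hold it there against the seal
- blank: bystander: a plain grey plate 120 x 56 x 6 mm without windows, with a small black knob; origin at the centre of the underside
- flask: bystander: amber bottle, 60 mm across, 130 mm high; origin at the centre of the underside
- jar: bystander: white jar, 70 mm across, 80 mm high; origin at the centre of the underside
- driver: bystander: screwdriver lying along its x, 170 mm long; origin under its middle
- spanner: bystander: open wrench lying along its x, 170 mm long; origin under its middle
- gauge: bystander: round steel pressure gauge lying on its back, 60 mm across, 25 mm high, with a brass stem; origin at the centre of the underside
- union: bystander: steel pipe union, 28 mm across, 30 mm high; origin at the centre of the underside
- nut: bystander: steel cap nut, 26 mm across, 18 mm high; origin at the centre of the underside
Mind the look-alikes: they are no part of the job. What is shaped like the part that bears cover_grip but purple is not meant.

How it is judged:
On the way:
1. the cover stands with its windows over both hooks, not yet clicked (horizontal distance between cover_grip and rim below 0.005 m and z of cover_grip in the frame of rim between 0.034 and 0.0505 m and angle between the x axis of cover_grip and the x axis of rim, either way round below 0.15 rad), for 0.1 s.
At the end, for the whole second after the job is handed in: the cover is at rest on the box, let go, held down by both hooks: the underside of each end is no more than 3 mm above the rim (latched it lies 1.5 to 2 mm above it), its centre within 4 mm of the box's, its long axis within 0.1 rad of the box's (z of each of cover_end_a, cover_end_b in the frame of rim below 0.003 m and z of cover_grip in the frame of rim above 0.028 m and horizontal distance between cover_grip and rim below 0.004 m and angle between the z axis of cover_grip and the z axis of rim, either way round below 0.04 rad and angle between the x axis of cover_grip and the x axis of rim, either way round below 0.1 rad and linear speed of cover below 0.02 m/s); the robot touches nothing.
It fails at once if the junction box is pushed down on its mounts, or shoved, by more than 4.9 mm (a downward push of about 26 N) (distance of rim from where it was at the start of the episode above 0.0049 m).
It fails at once if a bystander is shifted by more than 30 mm (distance of any of blank, flask, jar, driver, spanner, gauge, union, nut from where it was at the start of the episode above 0.03 m).
It also fails if it takes over 64 s, if anything falls off the work surface, if the arm or the gripper's body presses on something with over 40 N, if the wrist force passes 120 N, or if a joint passes its speed limit or range.

ROBOT

A 6-joint arm with a two-finger parallel gripper is mounted at the origin on the work surface. World frame = base frame: x ahead of the robot, y to its left, z up, the work surface at z = 0. Lengths are in m, angles in rad, forces in N, time in s.
With the tool pointing down it reaches from about 0.35 to 0.775 m from the base axis. Payload 5.5 kg.
Tool frame: the origin (TCP) lies at the very end of the fingers, on their centre line; the grasp point (between the pads) lies 19 mm behind it; z points along the fingers, y is the line along which they close (so a half turn about z gives the same grasp; the last joint's range is limited). The gripper opens to 85 mm and grips with 20 to 120 N. Pads are 22 mm wide; open, the fingers measure 114 mm over their backs; the gripper's body (76 mm by 85 mm) begins 54 mm behind the grasp point. The pads swing forward as they close: fully open they stand 13 mm farther back than shut.
Start: joints at [1.008, 0.313, 0.046, 1.304, 0, 1.431], TCP at [0.236, 0.524, 0.195] pointing down, gripper open.
Joint ranges: [-2.76, 2.76], [-0.86, 1.69], [-1.03, 1.26], [-2.2, 2.34], [-1.47, 1.5], [-3.14, 3.14]. Speed limits (rad/s): [2.57, 2.57, 3.14, 3.14, 3.14, 3.14].

INTERFACE

Orientations are given as a unit quaternion [w, x, y, z].
In Python, from workcell import env, read_camera, get_calibration gives the robot as it stands.
- The arm moves only by the tool jog_arm, never from a script. Its argument "motion" is one flat list of numbers, 7 for each row, row after row: the shift along the tool's x, y, z as a fraction of full scale, then the turn, a rotation vector about the tool's x, y, z as a fraction of full scale, then the opening, from 0 (shut) to 1 (fully open). In form: [x, y, z, wx, wy, wz, grip, x, y, z, wx, wy, wz, grip, ...]. A call has 1 to 12 rows; each row is the pose to reach, as a shift and turn from the pose commanded when the call began, along the tool's axes at that moment; what a row does not reach only later rows make up. Full scale, the value 1, is 0.2 m for a shift and 90 degrees for a turn. A row lasts 1/8 s, in which the tool goes at most 62.5 mm and 10.7 degrees, less where a joint would pass 70% of its speed; a pose out of reach is approached as far as the arm can. A call with a number of a shift or a turn outside -1 to 1 is refused whole. A call with a gripper value outside its range is refused whole. The fingers move at their own pace and stop on an object; "newtons" is the grip in N (left out, the last holds). Time passes only in rows, so rows that repeat a pose let the fingers close. It gives the time, the measured TCP pose, the force, the opening and the grip force at its end, in the units of the state.
- env.get_state(): the state, without advancing time (a new reading comes with each control period).
- read_camera(name): name is "scene" or "top" or "wrist"; returns the picture (384x512x3 uint8, red, green, blue); there is no depth.
- get_calibration(name): a dict with "fx", "fy", "cx", "cy" (pixels), "world_from_camera" (4x4, takes a point from camera to world coordinates). Camera axes: x right, y down, z forward; pixel columns grow to the right and rows downward; lengths in m; the calibration is good to about 2 mm. The wrist camera is an equidistant fisheye: a pixel r from the principal point sees the ray r / f radians off the axis. A picture is of the moment at which its call begins: read the wrist's pose just before it. get_calibration takes no time and is no camera call; for the wrist camera it gives the pose at the moment of the call.
- env.hand_in(): hands the job in; it is judged then, once.
The state is a dict: "clock": time; "joint_pos": joint angles; "qvel": joint speeds; "tau": joint torques, N m; "tcp_pos": TCP position; "orientation": TCP orientation; "wrist_force": force on the tool from outside, world axes, zero at the start; "ft_torque": the same for the moment, N m; "finger_gap": finger opening in m; "grip_force": force on a finger pad.
Only numpy, scipy, OpenCV 4.12 (cv2) and the standard library are available. Lean on these libraries where they do the work, as an engineer would, in place of code of your own. Each camera call takes 0.05 s, during which the arm holds its last target. There are 200 camera calls.

## Working session

There is one attempt and no reset: what is moved stays moved. The work goes in short steps, Python scripts to look and compute and a tool call to move; the robot and the scene stay as the last step left them, time stands still between calls to the robot, and variables do not carry over. Pictures are saved under pics/ and viewed, at most 10 in all, crops included, and the job is handed in when it is done.

Besides the shell and the picture viewer there is one more tool, called after ">>>" as a command line: name --argument value ..., lists and objects as JSON in quotes. jog_arm: Moves the arm, as the interface text tells. Shift numbers are shares of 0.2 m and turn numbers shares of 90 degrees, none past 1 either way. Its arguments: {"type":"object","properties":{"motion":{"type":"array","items":{"type":"number"}},"newtons":{"type":"number"}},"required":["motion"]}

```bash
ls; mkdir -p pics; python3 - <<'E'
from workcell import env, read_camera, get_calibration
import cv2
for n in("scene","top"):
    cv2.imwrite(f"pics/{n}0.png",cv2.resize(read_camera(n)[:,:,::-1],(800,600),interpolation=cv2.INTER_CUBIC))
    c=get_calibration(n);print(n,c)
s=env.get_state();print(s)
E
```

```text
pics
scene {'fx': 435.61023833417516, 'fy': 435.61023833417516, 'cx': 256.59215003929967, 'cy': 194.10139820848283, 'world_from_camera': array([[-0.65066427,  0.44030862, -0.6186795 ,  1.31924846],
       [ 0.75932696,  0.36904893, -0.53593419,  0.64194466],
       [-0.00765344, -0.81849325, -0.57446516,  0.75934534],
       [ 0.        ,  0.        ,  0.        ,  1.        ]])}
top {'fx': 404.4882376783877, 'fy': 404.4882376783877, 'cx': 257.60399703689234, 'cy': 186.22374391110773, 'world_from_camera': array([[ 1.14761560e-03, -9.82438838e-01,  1.86581385e-01,
         3.90159416e-01],
       [-9.99394182e-01, -7.61690152e-03, -3.39595481e-02,
         8.31254328e-03],
       [ 3.47843510e-02, -1.86429378e-01, -9.81852400e-01,
         1.15160898e+00],
       [ 0.00000000e+00,  0.00000000e+00,  0.00000000e+00,
         1.00000000e+00]])}
{'clock': 0.1, 'joint_pos': array([ 1.00838141e+00,  3.13953201e-01,  4.50550857e-02,  1.30357428e+00,
       -4.26461774e-06,  1.43125339e+00]), 'qvel': array([-0.00048443, -0.00128286,  0.0028847 , -0.00030119, -0.00075784,
        0.00101189]), 'tau': array([ 3.05616108e-03, -4.81726420e+01,  2.99243528e+01,  1.26911121e-02,
       -1.05155300e-04, -1.94617400e-05]), 'tcp_pos': array([0.23566748, 0.52391237, 0.19376687]), 'orientation': array([-2.86128974e-04,  2.09864049e-01,  9.77730218e-01, -7.87679820e-04]), 'wrist_force': array([-0.59990438,  0.89446298,  0.07088974]), 'ft_torque': array([0.01902581, 0.00246482, 0.02437183]), 'grip_force': 0.0, 'finger_gap': 0.08546555081825111}
```

View pics/top0.png

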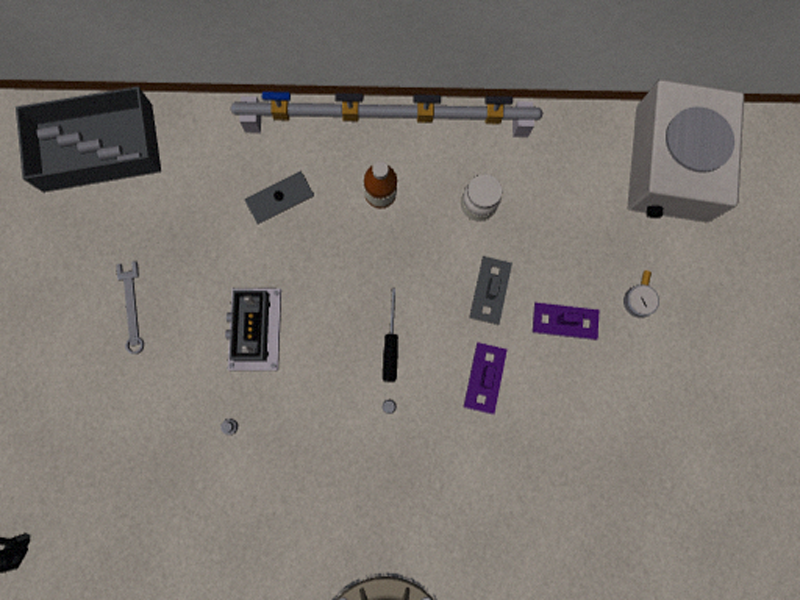

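View pics/scene0.png

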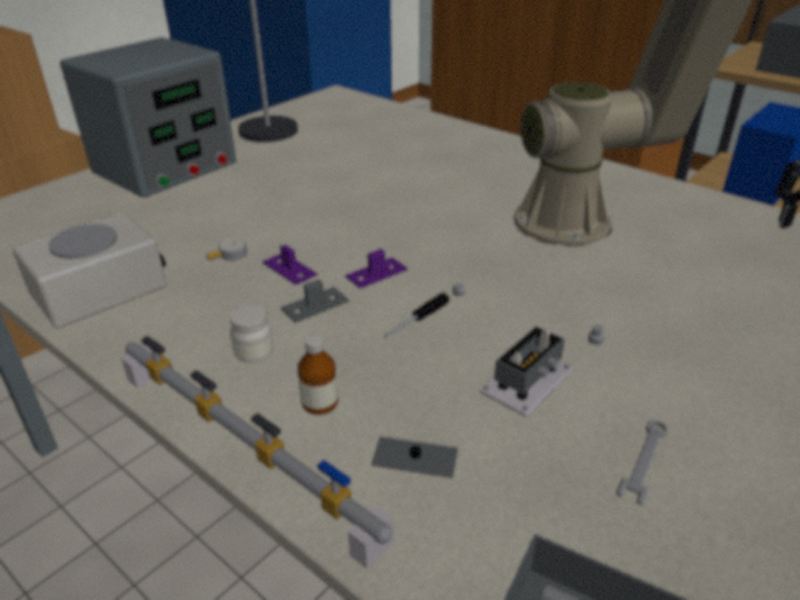

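Candidates in the top view (800x600): the grey plate with fin and two windows at (491,290), the purple ones at (566,321) and (486,378), and the plain blank with a knob at (279,197). I choose (491,290). The box is at (250,327), with its long axis close to world x.

```bash
cat > h.py <<'E'
from workcell import env, read_camera, get_calibration
import numpy as np, cv2
from scipy.spatial.transform import Rotation as R
def ray(c,u,v,fish=False):
    x=np.array([(u-c['cx'])/c['fx'],(v-c['cy'])/c['fy']])
    if fish:
        r=np.hypot(*x); d=np.array([*(x/r*np.sin(r)),np.cos(r)]) if r>0 else np.array([0,0,1.])
    else: d=np.array([*x,1])
    T=c['world_from_camera']; return T[:3,3],T[:3,:3]@d
def hit(c,u,v,z,fish=False):
    o,d=ray(c,u,v,fish); return o+d*(z-o[2])/d[2]
def totool(p,s=None):
    s=s or env.get_state(); q=s['orientation']; M=R.from_quat(np.roll(q,-1)).as_matrix()
    return M.T@(np.asarray(p)-s['tcp_pos'])
E
python3 - <<'E'
from h import *
im=read_camera("top")[:,:,::-1]; c=get_calibration("top")
f=512/800
a=im[155:220,290:350]; b=im[175:245,138:188]
cv2.imwrite("pics/c1.png",np.hstack([cv2.resize(a,(400,560),interpolation=2),cv2.resize(b,(400,560),interpolation=2)]))
for n,u,v,z in[("fin",493,286,.045),("w+",495,270,.006),("w-",488,310,.006),("p0",483,257,.006),("p1",511,263,.006),("p2",499,324,.006),("p3",471,319,.006),
 ("bx0",231,290,.068),("bx1",268,290,.068),("bx2",268,361,.068),("bx3",231,361,.068)]:
    print(n,hit(c,u*f,v*f,z).round(4))
E
```

```text
fin [ 0.6108 -0.1925  0.045 ]
w+ [ 0.6491 -0.2041  0.006 ]
w- [ 0.5734 -0.1891  0.006 ]
p0 [ 0.6738 -0.1821  0.006 ]
p1 [ 0.6628 -0.2346  0.006 ]
p2 [ 0.5475 -0.2088  0.006 ]
p3 [ 0.5564 -0.1573  0.006 ]
bx0 [0.5955 0.2677 0.068 ]
bx1 [0.596  0.2042 0.068 ]
bx2 [0.4733 0.1992 0.068 ]
bx3 [0.4731 0.2615 0.068 ]
```

View pics/c1.png

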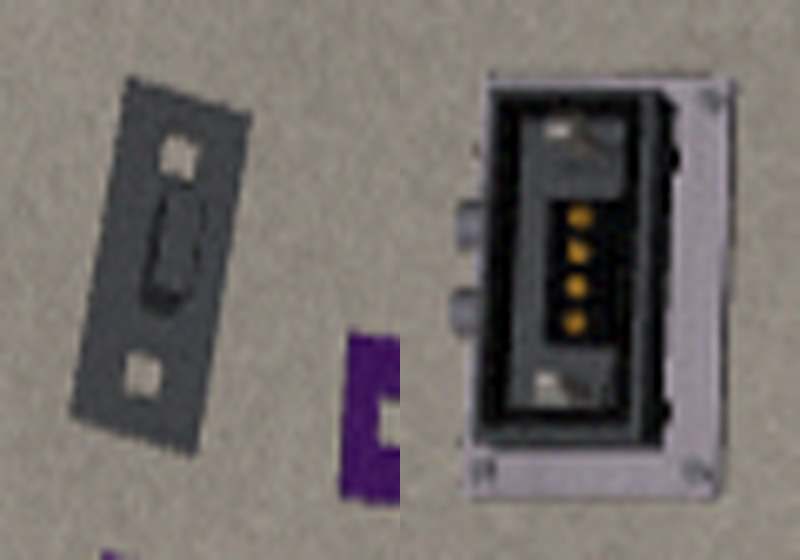

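The left crop confirms the grey cover, with two windows and the fin between them. The right crop shows the box, with hooks at its ends near (560,130) and (550,385). The cover sits at about (0.611,-0.197) with yaw -11.5°, and the box at about (0.535,0.235) with yaw 2.5°. I'll go over the box first for a close look.

>>> jog_arm --motion '[-0.3,-0.1,-0.1,0,0,-0.05,1,-0.6,-0.2,-0.2,0,0,-0.1,1,-0.98,-0.35,-0.3,0,0,-0.15,1,-0.98,-0.35,-0.3,0,0,-0.18,1,-0.98,-0.35,-0.3,0,0,-0.18,1,-0.98,-0.35,-0.3,0,0,-0.18,1]'

```text
clock: 0.9
tcp_pos: [0.3854, 0.3803, 0.2541]
orientation: [-0.0, 0.07, 0.998, -0.0]
wrist_force: [0.1, -0.6, 0.2]
finger_gap: 0.0854
grip_force: 0.0
```

```bash
python3 - <<'E'
from h import *
s=env.get_state();print(s['clock'],s['tcp_pos'],R.from_quat(np.roll(s['orientation'],-1)).as_matrix().round(3))
print(totool([.53,.235,.26])/.2)
E
```

```text
0.9 [0.38538076 0.38032312 0.2541426 ] [[-0.99   0.14  -0.001]
 [ 0.14   0.99  -0.   ]
 [ 0.001 -0.    -1.   ]]
[-0.81771544 -0.61817733 -0.02990495]
```

>>> jog_arm --motion '[-0.3,-0.2,0,0,0,-0.06,1,-0.6,-0.45,0,0,0,-0.118,1,-0.82,-0.62,0,0,0,-0.118,1,-0.82,-0.62,0,0,0,-0.118,1,-0.82,-0.62,0,0,0,-0.118,1,-0.82,-0.62,0,0,0,-0.118,1,-0.82,-0.62,0,0,0,-0.118,1]'

```text
clock: 1.78
tcp_pos: [0.5299, 0.2361, 0.2549]
orientation: [0.0, -0.024, 1.0, 0.0]
wrist_force: [-0.7, -0.1, -0.2]
finger_gap: 0.0853
grip_force: 0.0
```

```bash
python3 - <<'E'
from h import *
s=env.get_state();print(s['clock'],s['tcp_pos'],R.from_quat(np.roll(s['orientation'],-1)).as_matrix().round(3))
c=get_calibration("wrist");im=read_camera("wrist")[:,:,::-1];np.savez("w1",im=im,**c);print(c)
cv2.imwrite("pics/w1.png",cv2.resize(im,(800,600),interpolation=2))
E
```

```text
1.775 [0.52986246 0.23605447 0.25487626] [[-0.999 -0.048  0.   ]
 [-0.048  0.999  0.   ]
 [-0.     0.    -1.   ]]
{'fx': 297.3186396354542, 'fy': 297.3186396354542, 'cx': 255.61400905876533, 'cy': 186.16321264889604, 'world_from_camera': array([[-4.76239606e-02,  9.44934516e-01,  3.23775722e-01,
         4.45014309e-01],
       [ 9.98865060e-01,  4.48119747e-02,  1.61393469e-02,
         2.31779123e-01],
       [ 7.41596492e-04,  3.24176876e-01, -9.45996196e-01,
         4.34963440e-01],
       [ 0.00000000e+00,  0.00000000e+00,  0.00000000e+00,
         1.00000000e+00]])}
```

View pics/w1.png

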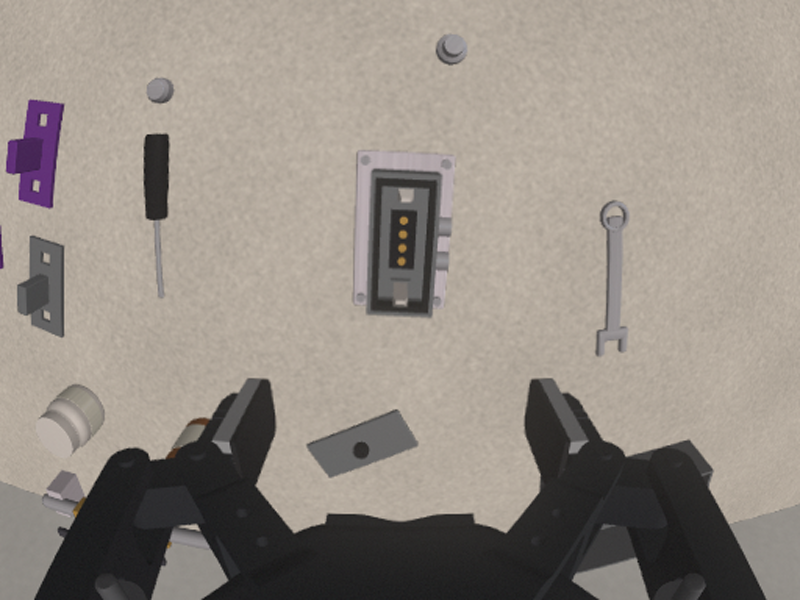

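The wrist view shows the box at (405,240), its rim from (370,168) to (435,318), with the hooks at (405,195) and (400,290). I'll enlarge it to read the corners.

```bash
python3 - <<'E'
import numpy as np,cv2
im=np.load("w1.npz")["im"]
cv2.imwrite("pics/w1c.png",cv2.resize(im[95:210,220:300],None,fx=5.2,fy=5.2,interpolation=cv2.INTER_CUBIC))
E
```

```text
(no output)
```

View pics/w1c.png

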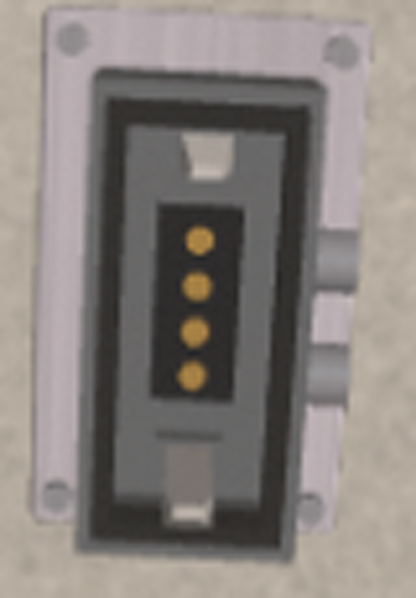

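>>> jog_arm --motion '[-0.15,0,0.2,0,0,0,1,-0.25,0,0.5,0,0,0,1,-0.25,0,0.5,0,0,0,1,-0.25,0,0.5,0,0,0,1,-0.25,0,0.5,0,0,0,1]'

```text
clock: 2.45
tcp_pos: [0.5819, 0.2375, 0.1576]
orientation: [0.002, -0.023, 1.0, 0.001]
wrist_force: [-0.8, -0.2, -0.0]
finger_gap: 0.0856
grip_force: 0.0
```

```bash
python3 - <<'E'
from h import *
s=env.get_state();print(s['clock'],s['tcp_pos'])
c=get_calibration("wrist");im=read_camera("wrist")[:,:,::-1];np.savez("w2",im=im,**c);print(c['world_from_camera'][:3,3])
p=[]
for x in(-.06,.06):
  for y in(-.028,.028):
    v=np.linalg.inv(c['world_from_camera'])@[.535+x,.235+y,.068,1];r=np.hypot(v[0],v[1]);k=np.arctan2(r,v[2])/r*c['fx'];p.append((c['cx']+v[0]*k,c['cy']+v[1]*k))
p=np.array(p);print(p.round(1))
l=p.min(0).astype(int)-10;h=p.max(0).astype(int)+12;f=min(800/(h-l)[0],600/(h-l)[1]);print(l,h,f)
cv2.imwrite("pics/w2c.png",cv2.resize(im[l[1]:h[1],l[0]:h[0]],None,fx=f,fy=f,interpolation=cv2.INTER_CUBIC))
E
```

```text
2.45 [0.58185657 0.23749296 0.15763362]
[0.49627097 0.23322553 0.33740215]
[[226.7  62.4]
 [289.8  65.3]
 [223.5 189.9]
 [281.2 192.4]]
[213  52] [301 204] 3.9473684210526314
```

View pics/w2c.png

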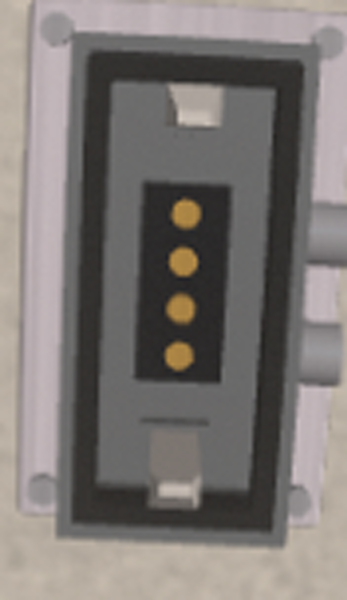

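```bash
python3 - <<'E'
from h import *
def go(name,l,f,pts):
    d=dict(np.load(name+".npz")); P=[hit(d,l[0]+(u+.5)/f-.5,l[1]+(v+.5)/f-.5,z,True) for u,v,z in pts]; P=np.array(P)[:,:2]
    print(name,P.round(4).tolist())
    TL,TR,BR,BL=P[:4]; print("cen",P[:4].mean(0).round(4),"len",np.linalg.norm(BR-TR),np.linalg.norm(BL-TL),"wid",np.linalg.norm(TR-TL),np.linalg.norm(BR-BL))
    e=BR+BL-TR-TL; g=TR-TL+BR-BL; print("yaw",np.degrees(np.arctan2(e[1],e[0])),np.degrees(np.arctan2(-g[0],g[1])))
go("w2",(213,52),3.9474,[(75,35,.068),(320,46,.068),(283,546,.068),(57,536,.068),(196,126,.0855),(178,480,.0855)])
go("w1",(220,95),5.2,[(97,85,.068),(325,92,.068),(294,562,.068),(76,550,.068),(212,180,.0855),(190,503,.0855)])
E
```

```text
w2 [[0.4732, 0.2113], [0.4728, 0.2664], [0.5924, 0.2658], [0.5923, 0.2105], [0.4933, 0.239], [0.5715, 0.2389]]
cen [0.5327 0.2385] len 0.11954397706088861 0.11911242771235836 wid 0.05507502884708327 0.055317387483780504
yaw -0.3458990221801553 0.12570585680625618
w1 [[0.4742, 0.2121], [0.4732, 0.266], [0.5926, 0.2665], [0.5919, 0.2106], [0.4934, 0.24], [0.5714, 0.2387]]
cen [0.533  0.2388] len 0.11934778808423506 0.11766721459815417 wid 0.05385281278069423 0.05592510752044417
yaw -0.25605639254712675 0.18869899392805578
```

The box centre measures (0.5327,0.2386) with yaw about 0°, and both views and the given sizes agree. Next, the cover.

>>> jog_arm --motion '[-0.05,-0.3,0,0,0,0,1,-0.1,-0.6,0,0,0,0,1,-0.1,-0.9,0,0,0,0,1,-0.1,-1,0,0,0,0,1]'

```text
clock: 3.0
tcp_pos: [0.6109, 0.0346, 0.1566]
orientation: [0.002, -0.021, 1.0, -0.0]
wrist_force: [1.1, 0.9, 0.5]
finger_gap: 0.0852
grip_force: 0.0
```

>>> jog_arm --motion '[-0.05,-0.3,0,0,0,0,1,-0.1,-0.6,0,0,0,0,1,-0.1,-0.9,0,0,0,0,1,-0.1,-1,0,0,0,0,1]'

```text
clock: 3.5
tcp_pos: [0.6396, -0.164, 0.1557]
orientation: [0.001, -0.021, 1.0, -0.0]
wrist_force: [0.5, -0.0, -0.3]
finger_gap: 0.0853
grip_force: 0.0
```

>>> jog_arm --motion '[-0.02,-0.23,0.1,0,0,0.08,1,-0.02,-0.23,0.17,0,0,0.16,1,-0.02,-0.23,0.17,0,0,0.16,1,-0.02,-0.23,0.17,0,0,0.16,1,-0.02,-0.23,0.17,0,0,0.16,1]'

```text
clock: 4.12
tcp_pos: [0.6459, -0.2059, 0.122]
orientation: [0.001, 0.102, 0.995, -0.0]
wrist_force: [-0.1, -0.2, 0.5]
finger_gap: 0.0853
grip_force: 0.0
```

```bash
python3 - <<'E'
from h import *
s=env.get_state();print(s['clock'],s['tcp_pos'],R.from_quat(np.roll(s['orientation'],-1)).as_matrix().round(3))
c=get_calibration("wrist");im=read_camera("wrist")[:,:,::-1];np.savez("w3",im=im,**c);print(c['world_from_camera'][:3,3])
p=[]
for x in(-.07,.07):
  for y in(-.035,.035):
    a=np.radians(-11.5);v=np.linalg.inv(c['world_from_camera'])@[.611+x*np.cos(a)-y*np.sin(a),-.197+x*np.sin(a)+y*np.cos(a),.006,1];r=np.hypot(v[0],v[1]);k=np.arctan2(r,v[2])/r*c['fx'];p.append((c['cx']+v[0]*k,c['cy']+v[1]*k))
p=np.array(p)
l=np.maximum(p.min(0).astype(int)-6,0);h=p.max(0).astype(int)+6;f=min(800/(h-l)[0],600/(h-l)[1]);print(l,h,f)
cv2.imwrite("pics/w3c.png",cv2.resize(im[l[1]:h[1],l[0]:h[0]],None,fx=f,fy=f,interpolation=cv2.INTER_CUBIC))
E
```

```text
4.125 [ 0.64593023 -0.2059285   0.12198677] [[-0.979  0.202  0.002]
 [ 0.202  0.979 -0.001]
 [-0.002 -0.    -1.   ]]
[ 0.56238103 -0.18912004  0.30191899]
[215  61] [299 207] 4.109589041095891
```

View pics/w3c.png

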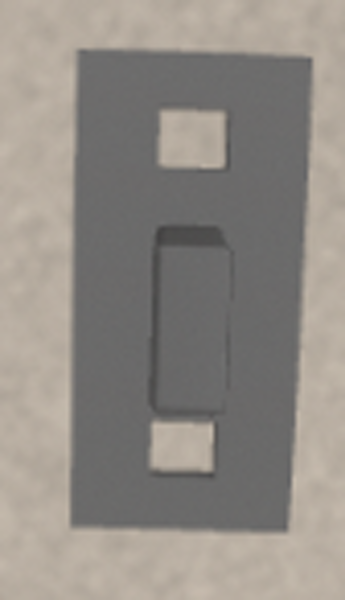

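The crop shows the plate corners at (78,51), (312,58), (288,531) and (71,526), the windows at (193,140) and (182,446), and the fin top from (160,245) to (232,412).

```bash
python3 - <<'E'
from h import *
l=(215,61);f=4.10959;d=dict(np.load("w3.npz"))
P=np.array([hit(d,l[0]+(u+.5)/f-.5,l[1]+(v+.5)/f-.5,z,True)[:2] for u,v,z in[(78,51,.006),(312,58,.006),(288,531,.006),(71,526,.006),(193,139.5,.006),(195,329,.052)]])
TL,TR,BR,BL=P[:4]; e=BR+BL-TR-TL; g=TR-TL+BR-BL
print(P.round(4),P[:4].mean(0),np.linalg.norm(BR-TR),np.linalg.norm(BL-TL),np.linalg.norm(TR-TL),np.linalg.norm(BR-BL),np.degrees(np.arctan2(e[1],e[0])),np.degrees(np.arctan2(-g[0],g[1])))
s=env.get_state()
print(s['tcp_pos'],totool([*P[:4].mean(0),.012])/.2, P[4]+.0386*e/np.linalg.norm(e))
E
```

```text
[[ 0.5438 -0.2072]
 [ 0.5564 -0.153 ]
 [ 0.6725 -0.1804]
 [ 0.6599 -0.2349]
 [ 0.5705 -0.1848]
 [ 0.6078 -0.1929]] [ 0.60814469 -0.19385504] 0.11934653383989907 0.11938462667082188 0.05559804634579419 0.05596263350382844 -13.332580197286866 -13.093943302032265
[ 0.64583914 -0.20608863  0.12182128] [0.19791435 0.02187039 0.54875562] [ 0.6080328 -0.1937102]
```

>>> jog_arm --motion '[0.1,0.01,0.05,0,0,0.017,1,0.198,0.022,0.15,0,0,0.017,1,0.198,0.022,0.3,0,0,0.017,1,0.198,0.022,0.45,0,0,0.017,1,0.198,0.022,0.54,0,0,0.017,1,0.198,0.022,0.54,0,0,0.017,1,0.198,0.022,0.54,0,0,0.017,1]'

```text
clock: 5.05
tcp_pos: [0.6082, -0.1945, 0.0138]
orientation: [0.001, 0.116, 0.993, -0.0]
wrist_force: [0.2, 0.4, -0.1]
finger_gap: 0.0852
grip_force: 0.0
```

>>> jog_arm --motion '[0,0,0,0,0,0,0.5,0,0,0,0,0,0,0.2,0,0,0,0,0,0,0,0,0,0,0,0,0,0,0,0,0,0,0,0,0,0,0,0,0,0,0,0,0,0,0,0,0,0,0,0,0,0,0,0,0,0]' --newtons 90

```text
clock: 6.05
tcp_pos: [0.6075, -0.1941, 0.013]
orientation: [0.0, 0.116, 0.993, 0.0]
wrist_force: [-0.5, 3.5, 5.4]
finger_gap: 0.0114
grip_force: 88.5
```

>>> jog_arm --motion '[0,0,-0.15,0,0,0,0,0,0,-0.4,0,0,0,0,0,0,-0.6,0,0,0,0,0,0,-0.8,0,0,0,0,0,0,-0.8,0,0,0,0,0,0,-0.8,0,0,0,0]'

```text
clock: 6.8
tcp_pos: [0.6066, -0.1944, 0.1709]
orientation: [-0.001, 0.116, 0.993, 0.0]
wrist_force: [0.1, -0.0, -2.9]
finger_gap: 0.0114
grip_force: 88.3
```

```bash
python3 - <<'E'
from h import *
s=env.get_state();print(s['clock'],s['tcp_pos'],s['finger_gap'],R.from_quat(np.roll(s['orientation'],-1)).as_matrix().round(4), s['wrist_force'])
c=get_calibration("wrist");im=read_camera("wrist")[:,:,::-1];np.savez("w4",im=im,tcp=s['tcp_pos'],q=s['orientation'],**c)
f=4.5; cv2.imwrite("pics/w4c.png",cv2.resize(im[150:280,170:340],None,fx=f,fy=f,interpolation=cv2.INTER_CUBIC))
E
```

```text
6.8 [ 0.60659871 -0.19441902  0.17091406] 0.011447416542003373 [[-9.730e-01  2.309e-01 -2.000e-03]
 [ 2.309e-01  9.730e-01  6.000e-04]
 [ 2.100e-03  1.000e-04 -1.000e+00]] [ 0.06668501 -0.04118701 -2.85302749]
```

View pics/w4c.png

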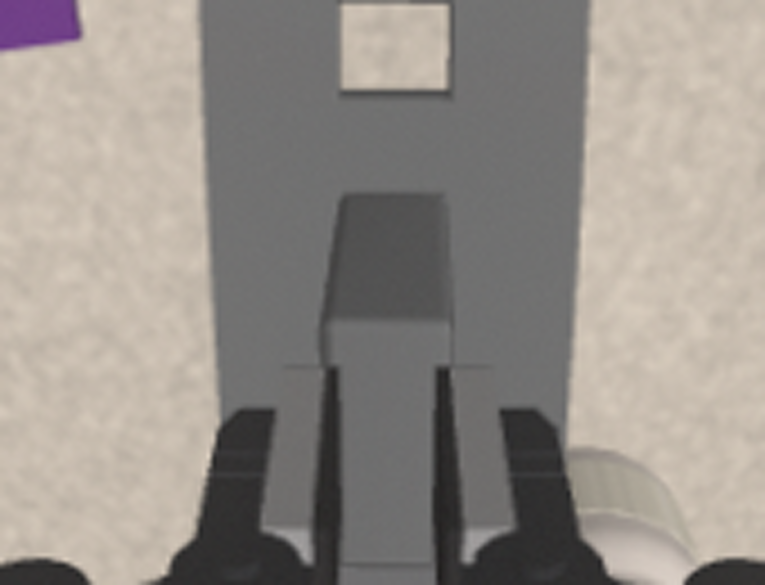

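```bash
python3 - <<'E'
from h import *
d=dict(np.load("w4.npz")); M=R.from_quat(np.roll(d['q'],-1)).as_matrix()
P=[]
for u,v,z in[(340,3,.1639),(452,3,.1639),(452,97,.1639),(340,97,.1639),(387,322,.2099),(205,100,.1639),(588,100,.1639),(216,320,.1639),(575,320,.1639)]:
    p=hit(d,170+(u+.5)/4.5-.5,150+(v+.5)/4.5-.5,z,True); t=M.T@(p-d['tcp']); P.append(t)
P=np.array(P); print((P*1000).round(1)); print("win centre",P[:4].mean(0)*1000)
E
```

```text
[[ 45.1  -7.2   7.1]
 [ 45.1   8.8   7.1]
 [ 31.1   9.    7.1]
 [ 31.1  -7.3   7.1]
 [ 17.   -0.5 -39. ]
 [ 30.7 -27.1   7.1]
 [ 30.7  29.    7.1]
 [ -4.8 -27.1   7. ]
 [ -4.9  28.8   7. ]]
win centre [38.08429453  0.85227798  7.09340732]
```

The cover is held and lines up with the tool: its centre is at tool x -0.5 mm, with a camera bias of about +0.9 mm in tool y. I'll carry it to the box.

>>> jog_arm --motion '[0.12,0.3,0,0,0,0,0,0.25,0.6,0,0,0,0,0,0.38,0.9,0,0,0,0,0,0.43,1,0,0,0,0,0]'

```text
clock: 7.35
tcp_pos: [0.5674, 0.0231, 0.1704]
orientation: [-0.002, 0.115, 0.993, 0.0]
wrist_force: [1.0, -0.3, -1.4]
finger_gap: 0.0111
grip_force: 88.4
```

>>> jog_arm --motion '[0.12,0.3,0,0,0,-0.04,0,0.25,0.6,0,0,0,-0.08,0,0.38,0.85,0,0,0,-0.12,0,0.43,1,0,0,0,-0.149,0,0.43,1,0,0,0,-0.149,0,0.43,1,0,0,0,-0.149,0,0.43,1,0,0,0,-0.149,0]'

```text
clock: 8.22
tcp_pos: [0.5321, 0.2332, 0.1719]
orientation: [-0.001, 0.0, 1.0, -0.0]
wrist_force: [-0.1, 0.0, -1.4]
finger_gap: 0.011
grip_force: 88.5
```

```bash
python3 - <<'E'
from h import *
s=env.get_state();M=R.from_quat(np.roll(s['orientation'],-1)).as_matrix();print(s['clock'],s['tcp_pos'],M.round(4), s['wrist_force'],np.degrees(np.arctan2(M[1,0],M[0,0])))
print(totool([.5322,.2376,.110],s)/.2)
E
```

```text
8.225 [0.53214098 0.23321214 0.17190956] [[-1.0e+00  5.0e-04 -1.1e-03]
 [ 5.0e-04  1.0e+00 -5.0e-04]
 [ 1.1e-03 -5.0e-04 -1.0e+00]] [-1.49740389e-01  4.71937090e-04 -1.37805186e+00] 179.9698770801015
[-0.00063319  0.02209948  0.3095359 ]
```

>>> jog_arm --motion '[0,0.022,0.08,0,0,0,0,0,0.022,0.16,0,0,0,0,0,0.022,0.24,0,0,0,0,0,0.022,0.31,0,0,0,0,0,0.022,0.31,0,0,0,0,0,0.022,0.31,0,0,0,0,0,0.022,0.31,0,0,0,0]'

```text
clock: 9.1
tcp_pos: [0.5328, 0.2391, 0.1114]
orientation: [0.001, -0.001, 1.0, 0.0]
wrist_force: [-0.6, 0.0, -1.1]
finger_gap: 0.0112
grip_force: 88.6
```

```bash
python3 - <<'E'
from h import *
s=env.get_state();print(s['clock'],s['tcp_pos'],s['wrist_force'])
c=get_calibration("wrist");im=read_camera("wrist")[:,:,::-1];np.savez("w5",im=im,tcp=s['tcp_pos'],q=s['orientation'],**c)
a=cv2.resize(im[95:225,190:320],None,fx=4.5,fy=4.5,interpolation=2)
cv2.imwrite("pics/w5.png",a)
E
```

```text
9.1 [0.53279913 0.23911585 0.11142487] [-0.61625827  0.02149769 -1.12496735]
```

View pics/w5.png

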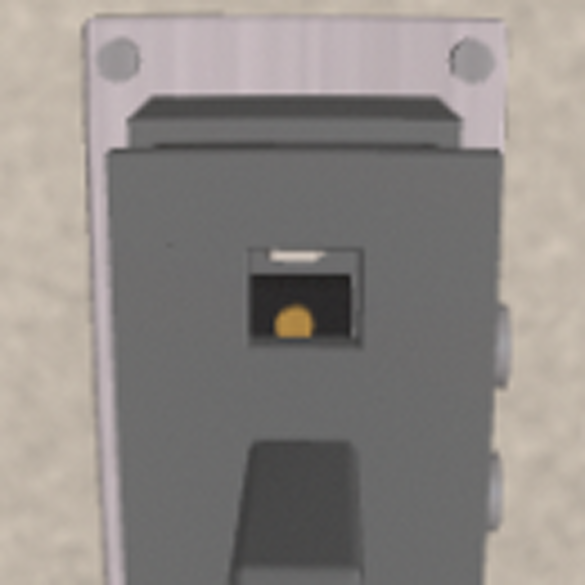

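```bash
python3 - <<'E'
from h import *
d=dict(np.load("w5.npz")); M=R.from_quat(np.roll(d['q'],-1)).as_matrix()
zt=d['tcp'][2]-.007
for n,u,v,z in[("plL",107,152,zt),("plR",502,152,zt),("winTL",248,248,zt),("winBR",362,347,zt),("rimL",129,118,.068),("rimR",461,118,.068),("hookL",270,262,.0855),("hookR",325,262,.0855),
 ("boltL",118,60,.028),("boltR",471,61,.028),("pL",87,20,.025),("pR",506,20,.025)]:
    print(n,(1000*hit(d,190+(u+.5)/4.5-.5,95+(v+.5)/4.5-.5,z,True)).round(1))
for i in range(4): s=env.get_state();print(s['tcp_pos'])
E
```

```text
plL [473.2 212.1 104.4]
plR [473.1 267.8 104.4]
winTL [487.3 231.9 104.4]
winBR [502.  248.4 104.4]
rimL [472.5 210.8  68. ]
rimR [472.4 266.4  68. ]
hookL [493.5 234.7  85.5]
hookR [493.5 243.3  85.5]
boltL [465.3 203.8  28. ]
boltR [465.4 273.1  28. ]
pL [457.3 197.4  25. ]
pR [457.2 280.3  25. ]
[0.53275882 0.23906258 0.11137802]
[0.53275882 0.23906258 0.11137802]
[0.53275882 0.23906258 0.11137802]
[0.53275882 0.23906258 0.11137802]
```

The cover sits about 1.3 mm high in y and 0.5 mm high in x relative to the box. I'll correct that and go down to just above the hooks.

>>> jog_arm --motion '[0.0025,-0.0065,0,0,0,0,0,0.0025,-0.0065,0.02,0,0,0,0,0.0025,-0.0065,0.04,0,0,0,0,0.0025,-0.0065,0.05,0,0,0,0,0.0025,-0.0065,0.05,0,0,0,0,0.0025,-0.0065,0.05,0,0,0,0]'

```text
clock: 9.9
tcp_pos: [0.5317, 0.2376, 0.1006]
orientation: [0.0, -0.001, 1.0, 0.0]
wrist_force: [0.2, 0.1, -1.6]
finger_gap: 0.0114
grip_force: 88.6
```

>>> jog_arm --motion '[0,0,0.005,0,0,0,0,0,0,0.01,0,0,0,0,0,0,0.015,0,0,0,0,0,0,0.02,0,0,0,0,0,0,0.02,0,0,0,0,0,0,0.02,0,0,0,0]'

```text
clock: 10.65
tcp_pos: [0.5317, 0.2376, 0.0966]
orientation: [0.0, -0.001, 1.0, 0.0]
wrist_force: [0.2, -0.6, -1.4]
finger_gap: 0.0114
grip_force: 88.6
```

>>> jog_arm --motion '[0,0,0.005,0,0,0,0,0,0,0.01,0,0,0,0,0,0,0.01,0,0,0,0]'

```text
clock: 11.02
tcp_pos: [0.5316, 0.2375, 0.0945]
orientation: [-0.0, -0.001, 1.0, 0.0]
wrist_force: [-0.1, -1.0, -2.5]
finger_gap: 0.0113
grip_force: 88.6
```

>>> jog_arm --motion '[0,0,0.005,0,0,0,0,0,0,0.01,0,0,0,0,0,0,0.01,0,0,0,0]'

```text
clock: 11.4
tcp_pos: [0.5317, 0.2376, 0.0926]
orientation: [0.0, -0.001, 1.0, 0.0]
wrist_force: [0.2, -0.1, -1.4]
finger_gap: 0.0115
grip_force: 88.6
```

>>> jog_arm --motion '[0,0,0.005,0,0,0,0,0,0,0.005,0,0,0,0]'

```text
clock: 11.65
tcp_pos: [0.5318, 0.2376, 0.0918]
orientation: [0.0, -0.001, 1.0, 0.0]
wrist_force: [0.4, -0.5, -0.3]
finger_gap: 0.0114
grip_force: 88.8
```

>>> jog_arm --motion '[0,0,0.005,0,0,0,0,0,0,0.005,0,0,0,0]'

```text
clock: 11.9
tcp_pos: [0.5319, 0.2376, 0.0909]
orientation: [0.0, -0.001, 1.0, 0.0]
wrist_force: [0.3, 0.5, 0.7]
finger_gap: 0.0115
grip_force: 89.1
```

>>> jog_arm --motion '[0,0,0.005,0,0,0,0,0,0,0.005,0,0,0,0]'

```text
clock: 12.15
tcp_pos: [0.532, 0.2377, 0.0899]
orientation: [0.0, -0.001, 1.0, 0.0]
wrist_force: [0.6, -0.4, 2.2]
finger_gap: 0.011
grip_force: 89.4
```

>>> jog_arm --motion '[0,0,0.005,0,0,0,0,0,0,0.005,0,0,0,0]'

```text
clock: 12.4
tcp_pos: [0.532, 0.2377, 0.089]
orientation: [0.0, -0.001, 1.0, 0.0]
wrist_force: [0.3, -0.1, 4.0]
finger_gap: 0.0108
grip_force: 89.7
```

>>> jog_arm --motion '[0,0,0.005,0,0,0,0,0,0,0.005,0,0,0,0]'

```text
clock: 12.65
tcp_pos: [0.5322, 0.2377, 0.0882]
orientation: [0.001, -0.001, 1.0, 0.0]
wrist_force: [0.2, -0.4, 7.2]
finger_gap: 0.0116
grip_force: 90.0
```

>>> jog_arm --motion '[0,0,0.005,0,0,0,0,0,0,0.005,0,0,0,0]'

```text
clock: 12.9
tcp_pos: [0.5324, 0.2378, 0.0875]
orientation: [0.001, -0.001, 1.0, 0.0]
wrist_force: [-0.6, 0.3, 6.7]
finger_gap: 0.0114
grip_force: 90.1
```

>>> jog_arm --motion '[0,0,0.005,0,0,0,0,0,0,0.005,0,0,0,0]'

```text
clock: 13.15
tcp_pos: [0.5328, 0.2378, 0.0869]
orientation: [0.001, -0.001, 1.0, 0.0]
wrist_force: [-0.6, 0.0, 8.8]
finger_gap: 0.0112
grip_force: 90.4
```

>>> jog_arm --motion '[0,0,0.005,0,0,0,0,0,0,0.005,0,0,0,0]'

```text
clock: 13.4
tcp_pos: [0.5322, 0.2378, 0.0853]
orientation: [0.001, -0.001, 1.0, 0.0]
wrist_force: [-0.4, 0.5, 0.5]
finger_gap: 0.0114
grip_force: 89.1
```

The push peaked at about 10 N and then dropped, so the heads are in the windows. I'll go on against the seal.

>>> jog_arm --motion '[0,0,0.005,0,0,0,0,0,0,0.005,0,0,0,0]'

```text
clock: 13.65
tcp_pos: [0.5319, 0.2379, 0.0838]
orientation: [0.0, -0.001, 1.0, 0.0]
wrist_force: [-0.2, 1.0, 5.2]
finger_gap: 0.0111
grip_force: 89.8
```

>>> jog_arm --motion '[0,0,0.005,0,0,0,0,0,0,0.005,0,0,0,0]'

```text
clock: 13.9
tcp_pos: [0.5319, 0.2381, 0.0831]
orientation: [0.0, -0.001, 1.0, 0.0]
wrist_force: [-0.9, 1.6, 6.8]
finger_gap: 0.0111
grip_force: 90.1
```

>>> jog_arm --motion '[0,0,0.005,0,0,0,0,0,0,0.005,0,0,0,0]'

```text
clock: 14.15
tcp_pos: [0.532, 0.2382, 0.0824]
orientation: [0.001, -0.001, 1.0, 0.001]
wrist_force: [-1.2, 1.5, 8.1]
finger_gap: 0.0118
grip_force: 90.4
```

>>> jog_arm --motion '[0,0,0.005,0,0,0,0,0,0,0.005,0,0,0,0]'

```text
clock: 14.4
tcp_pos: [0.532, 0.2384, 0.0817]
orientation: [0.001, -0.001, 1.0, 0.001]
wrist_force: [-1.3, 2.4, 10.2]
finger_gap: 0.0116
grip_force: 90.6
```

>>> jog_arm --motion '[0,0,0.005,0,0,0,0,0,0,0.005,0,0,0,0]'

```text
clock: 14.65
tcp_pos: [0.532, 0.2386, 0.081]
orientation: [0.001, -0.001, 1.0, 0.001]
wrist_force: [-1.9, 2.6, 11.2]
finger_gap: 0.0114
grip_force: 90.9
```

>>> jog_arm --motion '[0,0,0.005,0,0,0,0,0,0,0.005,0,0,0,0]'

```text
clock: 14.9
tcp_pos: [0.532, 0.2387, 0.0803]
orientation: [0.001, -0.001, 1.0, 0.001]
wrist_force: [-3.2, 2.7, 14.7]
finger_gap: 0.0114
grip_force: 91.2
```

>>> jog_arm --motion '[0,0,0.005,0,0,0,0,0,0,0.005,0,0,0,0]'

```text
clock: 15.15
tcp_pos: [0.532, 0.2387, 0.0794]
orientation: [0.001, -0.001, 1.0, 0.001]
wrist_force: [-3.3, 2.5, 13.0]
finger_gap: 0.0114
grip_force: 91.1
```

>>> jog_arm --motion '[0,0,0.003,0,0,0,0,0,0,0.003,0,0,0,0]'

```text
clock: 15.4
tcp_pos: [0.5321, 0.2387, 0.0789]
orientation: [0.001, -0.001, 1.0, 0.001]
wrist_force: [-3.2, 2.4, 15.0]
finger_gap: 0.0112
grip_force: 91.4
```

>>> jog_arm --motion '[0,0,0.003,0,0,0,0,0,0,0.003,0,0,0,0]'

```text
clock: 15.65
tcp_pos: [0.5321, 0.2387, 0.0786]
orientation: [0.001, -0.001, 1.0, 0.001]
wrist_force: [-3.6, 2.7, 15.8]
finger_gap: 0.0111
grip_force: 91.7
```

>>> jog_arm --motion '[0,0,0.003,0,0,0,0,0,0,0.003,0,0,0,0]'

```text
clock: 15.9
tcp_pos: [0.5322, 0.2386, 0.0782]
orientation: [0.001, -0.001, 1.0, 0.001]
wrist_force: [-4.6, 2.2, 17.2]
finger_gap: 0.0113
grip_force: 91.9
```

>>> jog_arm --motion '[0.002,0,0.003,0,0,0,0,0.002,0,0.003,0,0,0,0]'

```text
clock: 16.15
tcp_pos: [0.5322, 0.2387, 0.078]
orientation: [0.002, -0.001, 1.0, 0.001]
wrist_force: [-4.3, 1.4, 18.0]
finger_gap: 0.0111
grip_force: 92.1
```

>>> jog_arm --motion '[0,0,0.003,0,0,0,0,0,0,0.003,0,0,0,0]'

```text
clock: 16.4
tcp_pos: [0.5322, 0.2387, 0.0775]
orientation: [0.002, -0.001, 1.0, 0.001]
wrist_force: [-4.3, 1.6, 19.7]
finger_gap: 0.0111
grip_force: 92.3
```

>>> jog_arm --motion '[0,0,-0.006,0,0,0,0,0,0,-0.012,0,0,0,0,0,0,-0.018,0,0,0,0,0,0,-0.018,0,0,0,0]'

```text
clock: 16.9
tcp_pos: [0.532, 0.2386, 0.0797]
orientation: [0.001, -0.001, 1.0, 0.001]
wrist_force: [-1.9, 2.8, 11.3]
finger_gap: 0.0112
grip_force: 90.8
```

>>> jog_arm --motion '[0,0,-0.006,0,0,0,0,0,0,-0.012,0,0,0,0,0,0,-0.015,0,0,0,0,0,0,-0.015,0,0,0,0]'

```text
clock: 17.4
tcp_pos: [0.5318, 0.2385, 0.0813]
orientation: [0.001, -0.001, 1.0, 0.001]
wrist_force: [1.4, 5.2, 4.0]
finger_gap: 0.0108
grip_force: 89.5
```

```bash
python3 - <<'E'
from h import *
s=env.get_state();print(s['tcp_pos'],s['wrist_force'],s['ft_torque'])
E
```

```text
[0.53183744 0.2384788  0.08132481] [1.37852702 5.22175558 4.02159114] [ 1.01104255 -0.39697244  0.01058498]
```

>>> jog_arm --motion '[0,0,-0.006,0,0,0,0,0,0,-0.01,0,0,0,0,0,0,-0.01,0,0,0,0]'

```text
clock: 17.77
tcp_pos: [0.5318, 0.2384, 0.0824]
orientation: [0.0, -0.001, 1.0, 0.001]
wrist_force: [3.3, 5.9, -1.3]
finger_gap: 0.0114
grip_force: 88.7
```

```bash
python3 - <<'E'
from h import *
s=env.get_state();print(s['tcp_pos'],s['wrist_force'],s['ft_torque'])
E
```

```text
[0.53175863 0.2384429  0.08240635] [ 3.27952664  5.8924826  -1.32479504] [ 1.07019763 -0.70264531 -0.02131376]
```

The return slope is about 5 N/mm, which is the box's mounts alone, so the cover is latched. At zero push the underside sits about 1.4 mm above the rim. Releasing.

>>> jog_arm --motion '[0,0.003,0,0,0,0,0,0,0.003,0,0,0,0,0.3,0,0.003,0,0,0,0,0.6,0,0.003,0,0,0,0,0.8,0,0.003,0,0,0,0,0.8,0,0.003,0,0,0,0,0.8,0,0.003,-0.1,0,0,0,0.8,0.1,0.003,-0.4,0,0,0,0.8,0.4,0.003,-0.6,0,0,0,0.8,0.4,0.003,-0.6,0,0,0,0.8,0.4,0.003,-0.6,0,0,0,0.8]'

```text
clock: 19.15
tcp_pos: [0.4515, 0.2383, 0.2037]
orientation: [0.001, -0.001, 1.0, 0.0]
wrist_force: [0.0, -1.0, -0.7]
finger_gap: 0.0682
grip_force: 0.0
```

```bash
python3 - <<'E'
from h import *
s=env.get_state();print(s['clock'],s['tcp_pos'],s['wrist_force'])
c=get_calibration("wrist");im=read_camera("wrist")[:,:,::-1];sc=read_camera("scene")[:,:,::-1]
np.savez("w6",im=im,tcp=s['tcp_pos'],q=s['orientation'],**c)
v=np.linalg.inv(c['world_from_camera'])@[.5325,.2386,.07,1];r=np.hypot(v[0],v[1]);k=np.arctan2(r,v[2])/r*c['fx'];u=int(c['cx']+v[0]*k);w=int(c['cy']+v[1]*k);print(u,w)
w0=max(w-75,0); a=cv2.resize(im[w0:w0+150,u-50:u+50],(400,600),interpolation=2)
b=cv2.resize(sc[195:270,305:355],(400,600),interpolation=2);print(w0,u-50)
cv2.imwrite("pics/w6.png",np.hstack([a,b]))
E
```

```text
19.15 [0.45148186 0.23826422 0.20369145] [ 0.01585238 -0.99625076 -0.66640667]
255 232
157 205
```

View pics/w6.png

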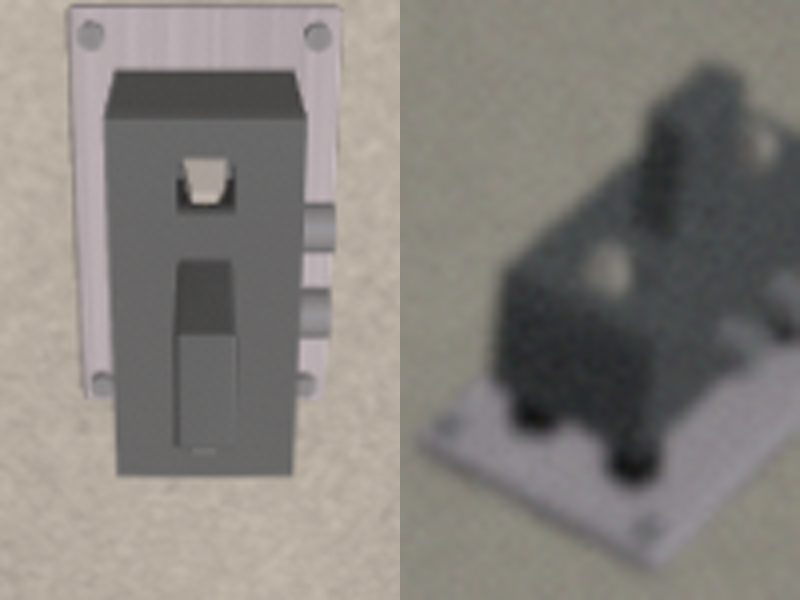

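The left crop shows the cover square on the box, with the near head lying over the window's outer edge at (206,160). The right crop shows both hooks through the plate and no gap. A quick check of the corners follows.

```bash
python3 - <<'E'
from h import *
d=dict(np.load("w6.npz"))
P=np.array([hit(d,205+(u+.5)/4-.5,157+(v+.5)/4-.5,.0755,True) for u,v in[(105,118),(306,118),(293,476),(117,476)]])*1000
print(P.round(1),P.mean(0), P[1]-P[0],P[2]-P[3],P[2]-P[1])
E
```

```text
[[472.4 211.1  75.5]
 [472.4 266.3  75.5]
 [592.5 266.7  75.5]
 [592.5 210.9  75.5]] [532.4554592  238.74483905  75.5       ] [-0.07253127 55.21450341  0.        ] [-4.19731170e-02  5.58226973e+01  0.00000000e+00] [120.11467432   0.40472809   0.        ]
```

The corners put the centre at (532.5,238.7) mm with yaw 0, as wanted. I'll check numerically that the far hook has snapped too, from a camera position over the middle.

>>> jog_arm --motion '[-0.2,0,0,0,0,0,0.8,-0.5,0,0,0,0,0,0.8,-0.77,0,0,0,0,0,0.8,-0.77,0,0,0,0,0,0.8,-0.77,0,0,0,0,0,0.8,-0.77,0,0,0,0,0,0.8]'

```text
clock: 20.0
tcp_pos: [0.6044, 0.2383, 0.203]
orientation: [-0.0, -0.001, 1.0, -0.0]
wrist_force: [0.1, 0.3, 1.1]
finger_gap: 0.0686
grip_force: 0.0
```

```bash
python3 - <<'E'
from h import *
c=get_calibration("wrist");im=read_camera("wrist")[:,:,::-1];np.savez("w7",im=im,**c);print(c['world_from_camera'][:3,3])
g=cv2.cvtColor(im,cv2.COLOR_BGR2GRAY).astype(np.float32)
def px(x,y,z):
    v=np.linalg.inv(c['world_from_camera'])@[x,y,z,1];r=np.hypot(v[0],v[1]);k=np.arctan2(r,v[2])/r*c['fx'];return c['cx']+v[0]*k,c['cy']+v[1]*k
# intensity profile along box x at mid y, plate height .0755, 1 mm apart; dx = distance outward from box centre
cx,cy=.5325,.2387
for sg in(-1,1):
    xs=np.arange(24,66,1)
    row=[]
    for q in xs:
        vals=[cv2.getRectSubPix(g,(1,1),px(cx+sg*q/1000,cy+dy,.0755))[0,0] for dy in(-.002,-.001,0,.001,.002)]
        row.append(int(np.mean(vals)))
    print(sg,list(zip(xs.tolist(),row)))
# end-edge widths: side edges from gradient near each end
for sg in(-1,1):
    for q in(30,45,56):
        ys=np.arange(-40,40,.25);p=np.array([cv2.getRectSubPix(g,(1,1),px(cx+sg*q/1000,cy+y/1000,.0755))[0,0] for y in ys]);p=cv2.GaussianBlur(p.reshape(-1,1),(1,5),1).ravel();dd=np.gradient(p)
        L=(ys<-24)&(ys>-33);H=(ys>24)&(ys<33);print(sg,q,"edges",ys[L][np.argmin(dd[L])],ys[H][np.argmax(dd[H])])
E
```

```text
[0.51959444 0.23793935 0.38316083]
-1 [(24, 107), (25, 107), (26, 107), (27, 107), (28, 107), (29, 107), (30, 107), (31, 106), (32, 105), (33, 107), (34, 103), (35, 101), (36, 106), (37, 89), (38, 85), (39, 84), (40, 119), (41, 168), (42, 186), (43, 184), (44, 170), (45, 164), (46, 164), (47, 164), (48, 149), (49, 122), (50, 108), (51, 108), (52, 108), (53, 108), (54, 109), (55, 108), (56, 108), (57, 108), (58, 109), (59, 109), (60, 123), (61, 170), (62, 179), (63, 168), (64, 169), (65, 173)]
1 [(24, 101), (25, 105), (26, 105), (27, 105), (28, 105), (29, 105), (30, 102), (31, 92), (32, 90), (33, 103), (34, 111), (35, 116), (36, 117), (37, 117), (38, 117), (39, 117), (40, 118), (41, 134), (42, 175), (43, 185), (44, 168), (45, 127), (46, 106), (47, 106), (48, 106), (49, 106), (50, 106), (51, 106), (52, 106), (53, 106), (54, 106), (55, 106), (56, 105), (57, 106), (58, 106), (59, 115), (60, 143), (61, 170), (62, 177), (63, 178), (64, 178), (65, 176)]
-1 30 edges -28.25 27.75
-1 45 edges -28.25 28.25
-1 56 edges -28.0 28.25
1 30 edges -27.75 28.25
1 45 edges -28.0 28.75
1 56 edges -28.25 28.0
```

```bash
python3 - <<'E'
from h import *
cx,cy=.5326,.2387
for n in("w2","w7"):
    c=dict(np.load(n+".npz"));g=cv2.cvtColor(c['im'],cv2.COLOR_BGR2GRAY).astype(np.float32);Ti=np.linalg.inv(c['world_from_camera'])
    def px(x,y,z):
        v=Ti@[x,y,z,1];r=np.hypot(v[0],v[1]);k=np.arctan2(r,v[2])/r*c['fx'];return c['cx']+v[0]*k,c['cy']+v[1]*k
    for sg in(-1,1):
      for dy in(0,.0045): print(n,sg,dy,[(q,int(cv2.getRectSubPix(g,(1,1),px(cx+sg*q/1000,cy+dy,.0855))[0,0])) for q in range(34,50)])
E
```

```text
w2 -1 0 [(34, 108), (35, 106), (36, 106), (37, 105), (38, 107), (39, 104), (40, 170), (41, 189), (42, 183), (43, 170), (44, 165), (45, 165), (46, 165), (47, 162), (48, 129), (49, 55)]
w2 -1 0.0045 [(34, 108), (35, 107), (36, 107), (37, 106), (38, 107), (39, 107), (40, 154), (41, 153), (42, 154), (43, 154), (44, 155), (45, 157), (46, 158), (47, 157), (48, 123), (49, 63)]
w2 1 0 [(34, 118), (35, 118), (36, 118), (37, 118), (38, 120), (39, 130), (40, 164), (41, 184), (42, 173), (43, 130), (44, 107), (45, 96), (46, 58), (47, 52), (48, 51), (49, 51)]
w2 1 0.0045 [(34, 113), (35, 115), (36, 116), (37, 122), (38, 136), (39, 148), (40, 148), (41, 142), (42, 139), (43, 140), (44, 134), (45, 105), (46, 58), (47, 51), (48, 50), (49, 53)]
w7 -1 0 [(34, 102), (35, 104), (36, 95), (37, 86), (38, 84), (39, 109), (40, 158), (41, 185), (42, 185), (43, 172), (44, 164), (45, 164), (46, 164), (47, 148), (48, 120), (49, 108)]
w7 -1 0.0045 [(34, 103), (35, 104), (36, 95), (37, 88), (38, 90), (39, 117), (40, 148), (41, 159), (42, 159), (43, 159), (44, 160), (45, 162), (46, 163), (47, 147), (48, 120), (49, 108)]
w7 1 0 [(34, 117), (35, 118), (36, 117), (37, 118), (38, 118), (39, 132), (40, 170), (41, 185), (42, 169), (43, 128), (44, 106), (45, 106), (46, 106), (47, 106), (48, 106), (49, 106)]
w7 1 0.0045 [(34, 114), (35, 116), (36, 117), (37, 117), (38, 127), (39, 148), (40, 158), (41, 160), (42, 160), (43, 155), (44, 148), (45, 133), (46, 114), (47, 106), (48, 106), (49, 106)]
```

In both views the two hook tops sit exactly where they did unbent, so both have snapped over the plate.

```bash
python3 -c "
from workcell import env
print(env.hand_in())"
```

```text
the job is handed in; nothing more can be done
None
```

The cover is pressed on and released, and the job is handed in at about 20 s of robot time; images show both hooks sprung back over the plate, and the highest push I read was about 21 N, but the hand-in returned no verdict.

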